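# Gauge the gap of the bottle-neck rest

### The job

Gauge the gap between the two wooden cheeks of the bottle-neck rest, thinnest leaf first. Stand the thin leaf (blue grip) fully down in the gap, in one half of its length, and leave it there; then try the thick leaf (yellow grip) in the other half. If the thick leaf goes fully down, leave it in too; if it binds in the mouth, lift it out again and stand it upright on the bench, clear of the rest.

Things in the scene. Friction and masses are not known exactly. Their poses are not given: they have to be found in the camera images.
- near_cheek (a point): Near pale wooden cheek of the bottle-neck rest (fixed; dark base 6 mm thick): on its inner face, mid-length, at the gap's floor (base top, 6 mm above the bench). x points across the gap to the far cheek, y along it, z up. Cheeks 130 mm long, 26 thick. Inner faces upright for 22 mm, then flare out 9 mm each over 14 mm to the rim, 36 mm above the floor; a leaf too thick stops in the flare.
- far_cheek (a point): Far cheek, mirror image, clamped fast on the same base, 135 x 150 mm: the point on its inner face, mid-length, at the gap's floor; axes as near_cheek. The distance between the points is the gap, 17 to 34 mm, new each time; the thin leaf always fits. Both leaves fit side by side, centred about 32 mm either way from mid-length, wholly between the cheeks.
- thin_mid (a point): Gauge leaf, blue grip, loose, upright on the bench: metal blade 14 mm thick (x) by 40 mm long (y) by 50 mm high; centred on top an upright blue grip block 16 (x) by 26 (y) by 36 mm high; 86 mm in all, 70 to 200 g. This point is its centre, 43 mm above its foot (grip from 7 to 43 mm above the point); z up. Same either way round.
- thick_mid (a point): Gauge leaf, yellow grip, loose, upright on the bench: metal blade 24 mm thick (x) by 40 mm long (y) by 50 mm high; centred on top an upright yellow grip block 16 (x) by 26 (y) by 36 mm high; 86 mm in all, 70 to 200 g. This point is its centre, 43 mm above its foot (grip from 7 to 43 mm above the point); z up. Same either way round.

How it is judged:
By the outcome, as a careful person would: the job done as asked, in the order asked, and still so for the second after the job is handed in, with the robot touching nothing.
It also fails if it takes over 70 s, if anything falls off the work surface, if the arm or the gripper's body presses on something with over 40 N, if the wrist force passes 120 N, or if a joint passes its speed limit or range.

### The arm

A 6-joint arm with a two-finger parallel gripper is mounted at the origin on the work surface. World frame = base frame: x ahead of the robot, y to its left, z up, the work surface at z = 0. Lengths are in mm, angles in rad, forces in N, time in s.
With the tool pointing down it reaches from about 300 to 775 mm from the base axis. Payload 14.6 kg.
Tool frame: the origin (TCP) lies between the finger pads; the fingertips stand 25 mm ahead of it and the grasp point (between the pads) lies 6 mm ahead of it; z points along the fingers, y is the line along which they close (so a half turn about z gives the same grasp; the last joint's range is limited). The gripper opens to 94 mm and grips with 3 to 60 N. Pads are 16 mm wide; open, the fingers measure 119 mm over their backs; the gripper's body (75 mm by 177 mm) begins 78 mm behind the grasp point.
Start: joints at [1.21, 0.3, 1.521, -0, 1.321, -0.067], TCP at [159.273, 526.423, 230.446] pointing down, gripper open.
Joint ranges: [-3.03, 3.03], [-0.79, 2.21], [0.23, 2.52], [-1.04, 4.18], [0, 3.07], [-2.55, 2.55]. Speed limits (rad/s): [2.22, 2.22, 2.57, 3.14, 3.14, 3.14].

### API

Orientations are given as [roll, pitch, yaw] about the fixed x, y, z axes, in that order (R = Rz(yaw) Ry(pitch) Rx(roll)).
In Python, from cell import manip gives the robot as it stands. The module is installed in compiled form; this text tells all that it offers.
- The arm moves only by the tool step_arm, never from a script. Its argument "series" is one flat list of numbers, 5 for each row, row after row: the shift along the world's x, y, z in mm, then the turn about the world's z in rad, then the closure, from 0 (fully open) to 1 (shut). In form: [dx, dy, dz, spin, jaw, dx, dy, dz, spin, jaw, ...]. A call has 1 to 20 rows; each row shifts and turns the commanded pose from where the row before left it; what a row does not reach is not made up. A row lasts 1/8 s, in which the tool goes at most 62.5 mm and 10.7 degrees, less where a joint would pass 70% of its speed; a pose out of reach is approached as far as the arm can. A call is refused whole if a number of a shift passes 62.5 or a number of a turn 0.188, either way. A call with a gripper value outside its range is refused whole. The fingers move at their own pace and stop on an object; "squeeze" is the grip in N (left out, the last holds). Time passes only in rows, so rows that do not move let the fingers close. It gives the time, the measured TCP pose, the force, the opening and the grip force at its end, in the units of the state.
- manip.read_state(): the state, without advancing time (a new reading comes with each control period).
- manip.camera(name): name is "side" or "top" or "wrist"; returns (picture, depth): 400x640x3 uint8, blue, green, red; 400x640 float32, mm along the optical axis (not along the pixel's ray), 0 where there is no reading.
- manip.camera_info(name): a dict with "fovy" (degrees; the focal length in pixels is half the picture's height over the tangent of half this angle, whatever the lens; pixels are square), "cx", "cy" (the principal point, pixels), "eye" and "orientation" of the camera in the world. Camera axes: x right, y down, z forward; pixel columns grow to the right and rows downward; lengths in mm; the calibration is good to about 2 mm. A picture is of the moment at which its call begins: read the wrist's pose just before it. camera_info takes no time and is no camera call; for the wrist camera it gives the pose at the moment of the call.
- manip.sign_off(): hands the job in; it is judged then, once.
The state is a dict: "clock": time; "joints": joint angles; "qd": joint speeds; "effort": joint torques, N m; "eef_pos": TCP position; "eef_rot": TCP orientation; "wrist_force": force on the tool from outside, world axes, zero at the start; "moment": the same for the moment, N m; "finger_gap": finger opening in mm; "finger_force": force on a finger pad.
Only numpy, scipy, OpenCV 4.12 (cv2) and the standard library are available. Lean on these libraries where they do the work, as an engineer would, in place of code of your own. Each camera call takes 0.05 s, during which the arm holds its last target. There are 200 camera calls.

## Working session

There is one attempt and no reset: what is moved stays moved. The work goes in short steps, Python scripts to look and compute and a tool call to move; the robot and the scene stay as the last step left them, time stands still between calls to the robot, and variables do not carry over. Pictures are saved under pics/ and viewed, at most 10 in all, crops included, and the job is handed in when it is done.

Besides the shell and the picture viewer there is one more tool, called after ">>>" by a JSON object that holds its "op" and its "data", one argument or row to a line. step_arm: Moves the arm, as the interface text tells. Its arguments: {"type":"object","properties":{"series":{"type":"array"},"squeeze":{"type":"number"}},"required":["series"]}

```bash
mkdir -p pics; cat >h.py <<'E'
import numpy as np,cv2
from cell import manip
from scipy.spatial.transform import Rotation as R
def cam(n):
    i=manip.camera_info(n); p,d=manip.camera(n)
    f=200/np.tan(np.radians(i['fovy']/2))
    o=np.array(i['orientation'],float)
    M=o if o.shape==(3,3) else R.from_euler('xyz',o).as_matrix()
    v,u=np.mgrid[:400,:640]
    P=np.stack([(u-i['cx'])/f*d,(v-i['cy'])/f*d,d],-1)@M.T+np.array(i['eye'])
    P[d==0]=np.nan
    return p,P,i
E
python3 - <<'E'
from h import *
for n in('top','side'):
    p,P,i=cam(n);print(n,i);cv2.imwrite(f'pics/{n}0.png',p);np.save(n,P)
print(manip.read_state())
E
```

```text
top {'fovy': 45.87100370570833, 'cx': 319.1739653534405, 'cy': 196.08154353568955, 'eye': array([402.16810407,  25.38699947, 908.02880409]), 'orientation': array([-2.98870772, -0.02754182, -1.54638059])}
side {'fovy': 51.76997770782124, 'cx': 328.22078375410376, 'cy': 195.52872970939737, 'eye': array([ 343.23283108, -494.18203834,  659.72712249]), 'orientation': array([-2.37437605,  0.01714803, -0.39678093])}
{'clock': 0.1, 'joints': array([ 1.21038239e+00,  3.00457125e-01,  1.52153596e+00,  1.17938707e-05,
        1.32070059e+00, -6.65893293e-02]), 'qd': array([ 0.00020603, -0.00334084, -0.00043856, -0.00168192,  0.00106735,
       -0.00026411]), 'effort': array([ 3.57524950e-04, -5.32646298e+01, -3.53278077e+01,  7.09829153e-02,
        2.35553063e-02, -4.54763233e-05]), 'eef_pos': array([159.20625101, 526.22741382, 229.91306637]), 'eef_rot': array([-3.14049483e+00, -8.46605871e-05,  2.84776508e+00]), 'wrist_force': array([0.47323059, 0.13917431, 0.33102633]), 'moment': array([0.05073252, 0.02054502, 0.00012131]), 'finger_force': 0.0, 'finger_gap': 94.11721549571942}
```

View pics/top0.png

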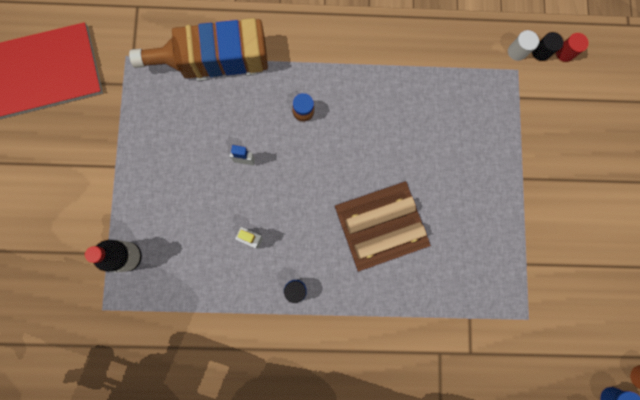

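View pics/side0.png

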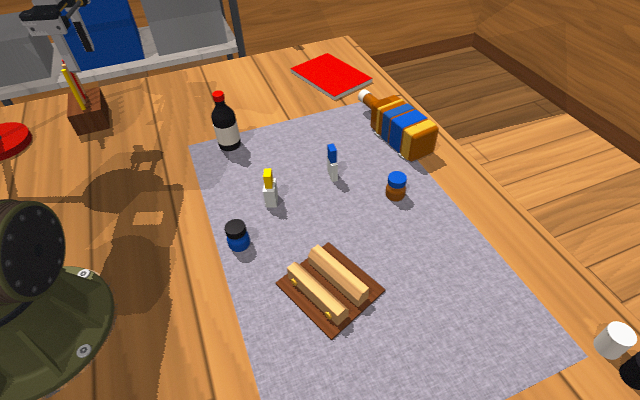

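The top view shows the thin leaf at (239,152), the thick leaf at (247,237), and the rest at about (383,226) with its gap tilted. The side view agrees, with nothing close to any of them except the jars. Next I'll measure.

```bash
python3 - <<'E'
from h import *
for n in('top','side'):
    P=np.load(n+'.npy');p=cv2.imread(f'pics/{n}0.png').astype(int);b,g,r=p[...,0],p[...,1],p[...,2]
    blue=(b>r+60)&(b>g+40);yel=(r>b+80)&(g>b+80)&(abs(r-g)<50)
    boxes={'top':[(225,255,138,166),(230,265,222,250),(330,435,180,272)],'side':[(320,345,140,185),(258,285,163,210),(272,390,238,340)]}[n]
    for k,(m,(u0,u1,v0,v1)) in enumerate(zip((blue,yel),boxes)):
        s=np.zeros_like(m);s[v0:v1,u0:u1]=1
        Q=P[s&m];Q=Q[Q[:,2]>75] if n else Q;Q=Q[np.isfinite(Q[:,0])]
        rr=cv2.minAreaRect(Q[:,:2].astype(np.float32));print(n,'bluyel'[3*k:3*k+3],len(Q),Q.mean(0).round(1),rr)
        # blade/all points
        W=P[s&(P[...,2]>30)&(P[...,2]<95)];print('   all',W.min(0).round(),W.max(0).round(),cv2.minAreaRect(W[:,:2].astype(np.float32)))
    u0,u1,v0,v1=boxes[2];W=P[v0:v1,u0:u1].reshape(-1,3);W=W[np.isfinite(W[:,0])]
    T=W[(W[:,2]>37)&(W[:,2]<50)];
    _,lab,c=cv2.kmeans(T[:,:2].astype(np.float32),2,None,(3,50,.01),5,cv2.KMEANS_PP_CENTERS)
    print('rimz',np.median(T[:,2]))
    for k in (0,1):
        t=T[lab[:,0]==k].astype(np.float32);print('cheek',len(t),c[k],cv2.minAreaRect(t[:,:2]),cv2.fitLine(t[:,:2],2,0,.01,.01).ravel())
    B=W[(W[:,2]>3)&(W[:,2]<10)];print('base',cv2.minAreaRect(B[:,:2].astype(np.float32)),np.median(B[:,2]))
p=cv2.imread('pics/top0.png');cv2.imwrite('pics/a.png',np.hstack([cv2.resize(p[175:275,325:440],None,fx=4,fy=4),cv2.resize(p[135:255,220:290],(233,400))]))
E
```

```text
top blu 128 [608.1 152.1  84.3] ((608.5139770507812, 152.16552734375), (25.053049087524414, 16.002681732177734), 82.6206283569336)
   all [599. 132.  30.] [618. 173.  87.] ((608.4834594726562, 152.476806640625), (40.478919982910156, 16.14910125732422), 82.53568267822266)
top yel 97 [456.3 131.6  84.4] ((456.46209716796875, 131.72373962402344), (23.384639739990234, 12.460606575012207), 69.79479217529297)
   all [438. 110.  30.] [473. 153.  88.] ((455.797119140625, 131.78895568847656), (40.15398406982422, 23.917749404907227), 67.69195556640625)
rimz 38.836553507581925Traceback (most recent call last):
  File "<stdin>", line 17, in <module>
cv2.error: OpenCV(4.12.0) /io/opencv/modules/imgproc/src/convhull.cpp:143: error: (-215:Assertion failed) total >= 0 && (depth == CV_32F || depth == CV_32S) in function 'convexHull'
```

```bash
python3 - <<'E'
from h import *
for n,(u0,u1,v0,v1) in {'top':(330,435,180,272),'side':(272,390,238,340)}.items():
    P=np.load(n+'.npy');W=P[v0:v1,u0:u1].reshape(-1,3);W=W[np.isfinite(W[:,0])]
    B=np.ascontiguousarray(W[W[:,2]>3][:,:2],np.float32);rr=cv2.minAreaRect(B);print(n,'base',rr)
    T=W[(W[:,2]>34)&(W[:,2]<50)];print('z pct',np.percentile(T[:,2],[10,50,90]))
    for a in (None,):
        c=np.array(rr[0])
        best=None
        for th in np.radians(np.arange(90,130,.5)):   # along-gap direction
            x=T[:,:2]@[np.sin(th),-np.cos(th)]
            h,_=np.histogram(x,np.arange(x.min(),x.max()+2,2)); s=(h.astype(float)**2).sum()
            if best is None or s>best[0]:best=(s,th)
        th=best[1];print('th',np.degrees(th))
        x=(W[:,:2]-c)@[np.sin(th),-np.cos(th)];y=(W[:,:2]-c)@[np.cos(th),np.sin(th)]
        k=abs(y)<60
        for e in np.arange(-70,70,4):
            s=k&(x>=e)&(x<e+4)
            if s.sum():print(e+2,s.sum(),np.percentile(W[s,2],[10,50,90]).round(1))
        h=W[:,2]>30;print('y extent',np.percentile(y[h],[.5,99.5]))
E
```

```text
top base ((488.60198974609375, -118.47653198242188), (172.13902282714844, 202.5630340576172), 2.3518762588500977)
z pct [35.89910743 38.37580028 40.59674549]
th 110.5
-68 122 [-2.3  1.9  5.7]
-64 133 [2.1 4.2 6. ]
-60 132 [2.6 4.5 6.7]
-56 131 [2.5 4.2 6.3]
-52 132 [2.1 4.4 6.4]
-48 129 [ 2.6  5.  21.3]
-44 121 [ 4.5 37.8 40.1]
-40 141 [36.8 38.5 40.6]
-36 142 [37.  38.8 41.1]
-32 142 [36.5 38.3 40.2]
-28 140 [37.1 39.3 41.7]
-24 137 [31.5 34.8 38. ]
-20 126 [25.  28.9 31.7]
-16 128 [2.2 4.2 6.3]
-12 128 [2.6 4.5 6.2]
-8 131 [2.  4.6 6.1]
-4 127 [2.6 4.6 6.4]
0 130 [2.3 4.5 6.9]
4 161 [ 3.1  5.9 28. ]
8 146 [28.  31.6 34.5]
12 143 [34.5 37.3 40.6]
16 135 [37.  39.2 41.5]
20 134 [36.6 38.3 40. ]
24 137 [36.1 38.2 40.3]
28 136 [36.8 38.5 40. ]
32 62 [ 5.  24.6 39.4]
36 117 [2.6 4.4 6.8]
40 126 [2.2 4.5 6.2]
44 129 [2.5 4.4 6.7]
48 122 [2.2 4.3 6.3]
52 128 [2.5 4.3 6.3]
56 124 [2.5 4.5 6.7]
60 126 [2.3 4.5 6.3]
64 127 [2.4 4.4 6.2]
68 105 [-2.7 -0.3  3.8]
y extent [-64.91044628  64.56057313]
side base ((493.1636047363281, -114.40359497070312), (212.5498504638672, 234.99859619140625), 66.49786376953125)
z pct [36.86031515 41.16249767 43.04133127]
th 111.0
-68 144 [6.  7.5 8.9]
-64 138 [6.  7.4 8.9]
-60 138 [5.8 7.4 8.8]
-56 147 [6.2 7.5 8.9]
-52 182 [ 6.2  7.9 23.5]
-48 516 [ 8.7 27.7 41.6]
-44 141 [40.  41.3 42.7]
-40 136 [40.  41.4 42.8]
-36 150 [40.2 41.5 42.8]
-32 138 [41.2 42.6 43.9]
-28 49 [36.1 38.7 41.2]
-24 47 [30.4 32.6 34.9]
-20 3 [27.9 28.3 29.1]
-12 102 [6.3 7.6 8.6]
-8 133 [6.  7.3 8.9]
-4 125 [6.4 7.6 9.2]
0 418 [ 7.1 16.1 29.7]
4 229 [24.6 33.2 36.7]
8 217 [36.6 39.8 43. ]
12 114 [40.9 42.3 43.8]
16 117 [40.2 41.2 42.6]
20 129 [40.2 41.5 42.8]
24 130 [40.  41.5 42.9]
28 39 [39.9 40.7 42.1]
44 62 [6.2 7.8 9.1]
48 114 [5.9 7.2 8.8]
52 109 [6.1 7.6 8.9]
56 118 [5.9 7.4 8.9]
60 108 [6.1 7.2 8.9]
64 47 [2.6 5.9 7.9]
68 101 [1.1 2.2 3.5]
y extent [-69.65196245  60.06716767]
```

>>> {"op": "step_arm", "data": {
  "series": [23.2, -46.2, 25, -0.0656, 0, 23.2, -46.2, 25, -0.0656, 0, 23.2, -46.2, 20, -0.0656, 0, 23.2, -46.2, 0, -0.0656, 0, 23.2, -46.2, 0, -0.0656, 0, 23.2, -46.2, 0, -0.0656, 0, 23.2, -46.2, 0, -0.0656, 0, 23.2, -46.2, 0, -0.0656, 0, 23.2, -46.2, 0, -0.0656, 0, 23.2, -46.2, 0, -0.0656, 0, 23.2, -46.2, 0, -0.0656, 0, 23.2, -46.2, 0, -0.0656, 0, 23.2, -46.2, 0, -0.0656, 0, 23.2, -46.2, 0, -0.0656, 0, 0, 0, 0, 0, 0, 0, 0, 0, 0, 0]
}}

```text
clock: 2.1
eef_pos: [483.8, -120.0, 300.1]
eef_rot: [-3.141, -0.001, 1.93]
wrist_force: [-0.3, 0.6, -0.3]
finger_gap: 93.8
finger_force: 0.0
```

```bash
python3 - <<'E'
from h import *
s=manip.read_state();print(s['clock'],s['eef_pos'],s['eef_rot'],s['joints'],s['wrist_force'])
p,P,i=cam('wrist');print(i);cv2.imwrite('pics/w1.png',p);np.save('w1',P)
E
```

```text
2.1 [ 483.78296246 -119.9660163   300.11553732] [-3.14103684e+00 -6.57654985e-04  1.92976107e+00] [-3.16649510e-01  1.37689896e-01  1.55642524e+00  1.66842536e-04
  1.44832251e+00 -6.75634889e-01] [-0.33809229  0.61400665 -0.27175134]
{'fovy': 65.91107656868358, 'cx': 315.37619964837074, 'cy': 200.3600965993342, 'eye': array([455.98349277, -46.72050375, 454.6571031 ]), 'orientation': array([2.87130707e+00, 7.98477945e-04, 3.58167452e-01])}
```

View pics/w1.png

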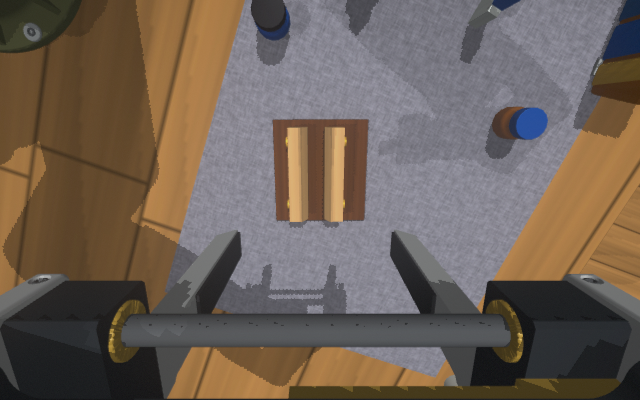

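The wrist view shows the rest square to the image. Its cheeks are at columns 288–307 and 325–344, rows 125–220, and the gap's centre is near column 316.

```bash
cat >rest.py <<'E'
from h import *
def fit(P,box):
    u0,u1,v0,v1=box;Q=P[v0:v1,u0:u1]
    L=[];Rr=[];Lo=[];Ro=[]
    for row in Q:
        z=row[:,2];m=len(z)//2
        # crossing of z=18 from centre outward (inner), interpolated; outer from outside in
        def cross(idx):
            for a,b in zip(idx[:-1],idx[1:]):
                if (z[a]<18)!=(z[b]<18): return (row[a,:2]+row[b,:2])/2
        c=[cross(range(m,-1,-1)),cross(range(m,len(z))),cross(range(0,m)),cross(range(len(z)-1,m,-1))]
        for l,x in zip((L,Rr,Lo,Ro),c):
            if x is not None:l.append(x)
    out=[]
    for l in (L,Rr,Lo,Ro):
        l=np.array(l,np.float32);vx,vy,x,y=cv2.fitLine(l,cv2.DIST_HUBER,0,.01,.01).ravel()
        out.append((np.degrees(np.arctan2(vy,vx))%180,np.array([x,y])))
    return out
E
python3 - <<'E'
from rest import *
P=np.load('w1.npy')
o=fit(P,(278,358,132,214))
th=np.radians(np.mean([a for a,_ in o]));n=np.array([np.sin(th),-np.cos(th)]);d=np.array([np.cos(th),np.sin(th)])
print([(round(float(a),2),round(float(p@n),2)) for a,p in o],np.degrees(th))
W=P[110:230,270:370].reshape(-1,3);H=W[W[:,2]>25]
y=np.sort(H[:,:2]@d);print('y',np.percentile(y,[.3,99.7]),'ztop',np.median(W[W[:,2]>38][:,2]))
x=(o[0][1]@n+o[1][1]@n)/2;xo=(o[2][1]@n+o[3][1]@n)/2
yc=np.percentile(y,[.3,99.7]).mean();print('ctr',x*n+yc*d,xo*n+yc*d,'n',n,'d',d)
# profile
xx=W[:,:2]@n-x
for e in np.arange(-30,30,1.5):
    s=(xx>=e)&(xx<e+1.5)&(abs(W[:,:2]@d-yc)<55)
    print(e+.75,np.percentile(W[s,2],[10,50,90]).round(1),end=';')
p=cv2.imread('pics/w1.png')[135:210];print(p[:,280:352].mean(0).round().astype(int)[:,1].tolist())
E
```

```text
[(0.0, 0.0), (0.0, 0.0), (0.0, 0.0), (0.0, 0.0)] 0.0
y [429.0938678  539.06312847] ztop 40.425875027312316
ctr [484.07849814   0.        ] [484.07849814   0.        ] n [ 0. -1.] d [1. 0.]Traceback (most recent call last):
  File "<stdin>", line 14, in <module>
    return _quantile_unchecked(
        a, q, axis, out, overwrite_input, method, keepdims, weights)
    return _ureduce(a,
                    func=_quantile_ureduce_func,
    ...<5 lines>...
                    overwrite_input=overwrite_input,
                    method=method)
    r = func(a, **kwargs)
    result = _quantile(arr,
                       quantiles=q,
    ...<2 lines>...
                       out=out,
                       weights=wgt)
    slices_having_nans = np.isnan(arr[-1, ...])
                                  ~~~^^^^^^^^^
IndexError: index -1 is out of bounds for axis 0 with size 0
```

```bash
sed -i 's/    for row in Q:/    for row in Q:\n        row=row[np.isfinite(row[:,0])]/; s/m=len(z)\/\/2/m=len(z)\/\/2/' rest.py
cat > m.py <<'E'
from rest import *
def run(P,box,big):
    o=fit(P,box)
    th=np.radians(np.mean([a for a,_ in o]));n=np.array([np.sin(th),-np.cos(th)]);d=np.array([np.cos(th),np.sin(th)])
    print([(round(float(a),2),round(float(p@n),2)) for a,p in o],np.degrees(th))
    u0,u1,v0,v1=big
    W=P[v0:v1,u0:u1].reshape(-1,3);W=W[np.isfinite(W[:,0])];H=W[W[:,2]>25]
    y=H[:,:2]@d;print('y',np.percentile(y,[.3,99.7]),'ztop',np.median(W[W[:,2]>36][:,2]))
    x=(o[0][1]@n+o[1][1]@n)/2;xo=(o[2][1]@n+o[3][1]@n)/2
    yc=np.percentile(y,[.3,99.7]).mean();print('ctr',x*n+yc*d,xo*n+yc*d,'n',n,'d',d)
    xx=W[:,:2]@n-x
    for e in np.arange(-30,30,1.5):
        s=(xx>=e)&(xx<e+1.5)&(abs(W[:,:2]@d-yc)<55)
        if s.any():print(e+.75,np.percentile(W[s,2],[10,50,90]).round(1),end=';')
E
python3 -c "
from m import *
run(np.load('w1.npy'),(278,358,132,214),(270,370,110,230))
p=cv2.imread('pics/w1.png')[135:210];print(p[:,280:352].mean(0).round().astype(int)[:,1].tolist())"
```

```text
[(110.17, 399.45), (110.02, 422.99), (110.77, 371.66), (110.75, 451.02)] 110.427574
y [-348.24465082 -218.59281436] ztop 40.34166432963224
ctr [ 484.27951328 -122.07044112] [ 484.39248936 -122.02837263] n [0.93711406 0.3490232 ] d [-0.3490232   0.93711406]
-29.25 [39.6 40.4 41.3];-27.75 [39.4 40.3 41.6];-26.25 [39.  40.  41.2];-24.75 [39.2 40.3 41.2];-23.25 [39.5 40.8 41.6];-21.75 [40.6 41.4 42.5];-20.25 [40.4 41.6 42.8];-18.75 [38.3 39.5 40.8];-17.25 [35.6 37.2 38.5];-15.75 [33.3 35.1 36.7];-14.25 [31.1 32.5 34.4];-12.75 [28.6 30.2 31.9];-11.25 [ 5.7  6.8 29. ];-9.75 [5.3 6.3 7.4];-8.25 [5.2 6.2 7.4];-6.75 [5.4 6.3 7.2];-5.25 [5.6 6.3 7.2];-3.75 [5.3 6.3 7.7];-2.25 [5.3 6.3 7.1];-0.75 [5.4 6.4 7.4];0.75 [5.4 6.2 7.2];2.25 [5.5 6.5 7.7];3.75 [5.3 6.2 7.1];5.25 [5.4 6.6 7.5];6.75 [5.3 6.4 7.5];8.25 [5.1 6.2 7.3];9.75 [5.2 6.3 7.5];11.25 [ 5.4 10.  25.4];12.75 [28.2 30.  31.2];14.25 [31.2 32.2 33.3];15.75 [33.2 34.4 35.8];17.25 [34.9 36.8 38.3];18.75 [37.4 38.9 40.4];20.25 [39.9 41.3 42.7];21.75 [40.6 41.8 42.8];23.25 [40.  40.9 41.9];24.75 [39.3 40.3 41.5];26.25 [39.4 40.4 41.5];27.75 [39.2 40.1 41.1];29.25 [39.2 40.3 41.4];[72, 73, 74, 76, 77, 79, 86, 96, 137, 170, 175, 176, 175, 173, 171, 169, 168, 167, 160, 149, 142, 122, 121, 122, 121, 118, 117, 107, 71, 69, 69, 68, 68, 69, 68, 68, 70, 71, 71, 72, 72, 71, 68, 63, 91, 117, 118, 120, 121, 122, 122, 134, 150, 155, 169, 175, 177, 176, 174, 172, 170, 168, 167, 150, 100, 80, 75, 68, 67, 67, 68, 68]
```

>>> {"op": "step_arm", "data": {
  "series": [20.8, 45.4, -16.7, -0.0813, 0, 20.8, 45.4, -16.7, -0.0813, 0, 20.8, 45.4, -16.7, -0.0813, 0, 20.8, 45.4, -16.7, -0.0813, 0, 20.8, 45.4, -16.7, -0.0813, 0, 20.8, 45.4, -16.7, -0.0813, 0, 0, 0, 0, 0, 0, 0, 0, 0, 0, 0]
}}

```text
clock: 3.15
eef_pos: [608.3, 152.4, 200.8]
eef_rot: [3.141, 0.0, 1.444]
wrist_force: [0.8, -0.2, 0.3]
finger_gap: 94.2
finger_force: 0.0
```

```bash
cat >leaf.py <<'E'
from h import *
def leaf(P,c):
    Q=P.reshape(-1,3);Q=Q[np.isfinite(Q[:,0])];Q=Q[np.hypot(*(Q[:,:2]-c).T)<30]
    for a,b in((82,92),(45,53)):
        T=np.ascontiguousarray(Q[(Q[:,2]>a)&(Q[:,2]<b)][:,:2],np.float32)
        if len(T)>5:print(a,len(T),cv2.minAreaRect(T))
    print('zmax',np.percentile(Q[:,2],99))
E
python3 - <<'E'
from leaf import *
s=manip.read_state();print(s['eef_pos'],s['eef_rot'],s['clock'])
p,P,i=cam('wrist');cv2.imwrite('pics/w2.png',p)
leaf(P,(608.5,152.3));leaf(P,(456,131.8))
E
```

```text
[608.336329   152.40834875 200.79682492] [3.14122349e+00 6.71348367e-06 1.44370839e+00] 3.15
82 472 ((611.3135375976562, 151.84841918945312), (25.695816040039062, 15.415026664733887), 82.35839080810547)
45 116 ((612.8389892578125, 167.6848907470703), (7.749999046325684, 13.197736740112305), 82.9211654663086)
zmax 306.51879474429035
82 468 ((458.51373291015625, 131.55157470703125), (25.879796981811523, 16.09634017944336), 68.3917236328125)
45 421 ((458.27783203125, 131.4187774658203), (40.89643478393555, 23.971141815185547), 68.16033172607422)
zmax 87.16777382211316
```

View pics/w2.png

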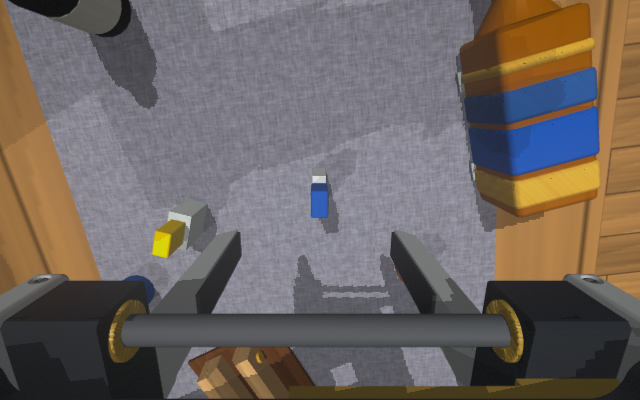

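The wrist view shows the blue grip at (319,200), the yellow grip at (168,240), and the finger tips symmetric about column 316. I'll use the fingers to check for lateral bias in the wrist camera.

```bash
python3 - <<'E'
from h import *
s=manip.read_state();e=s['eef_pos'];Rm=R.from_euler('xyz',s['eef_rot']).as_matrix()
p,P,i=cam('wrist')
L=(P-e)@Rm   # tool frame
for a,b in((15,24),(5,15),(-15,5)):
    m=(L[...,2]>a)&(L[...,2]<b)&(abs(L[...,1])<70)&(abs(L[...,0])<25)
    q=L[m];print(a,m.sum())
    for sg in(1,-1):
        k=q[q[:,1]*sg>0]
        if len(k):print(sg,np.percentile(k[:,1],[1,10,50,90,99]).round(1),np.percentile(k[:,0],[1,50,99]).round(1))
m=(abs(L[...,1])<70)&(abs(L[...,0])<25)&(L[...,2]<40);print('ztip',np.nanpercentile(L[m][:,2],[90,98,99.8]))
E
```

```text
15 356
1 [46.1 46.3 46.6 52.8 56.7] [-7.4  7.4 10.1]
-1 [-58.4 -54.5 -47.9 -47.5 -47.3] [-7.1  7.9 10.2]
5 558
1 [46.  46.2 47.1 55.5 57.9] [-7.4  8.2 10.2]
-1 [-59.1 -57.  -48.8 -47.5 -47.3] [-7.3  8.5 10.3]
-15 1418
1 [46.  46.2 47.5 56.  58.1] [-7.3  8.5 10.2]
-1 [-59.3 -57.1 -48.7 -47.5 -47.3] [-7.4  8.4 10.4]
ztip [-20.1487846   11.40162566  22.86146195]
```

>>> {"op": "step_arm", "data": {
  "series": [2.7, -1.4, -30, 0, 0, 0, 0, -45, 0, 0, 0, 0, -35, 0, 0, 0, 0, -11.5, 0, 0, 0, 0, 0, 0, 0.5, 0, 0, 0, 0, 1, 0, 0, 0, 0, 1, 0, 0, 0, 0, 1, 0, 0, 0, 0, 1, 0, 0, 0, 0, 1],
  "squeeze": 20
}}

```text
clock: 4.5
eef_pos: [611.6, 150.6, 78.8]
eef_rot: [-3.142, -0.0, 1.442]
wrist_force: [0.8, 0.1, -0.6]
finger_gap: 37.6
finger_force: 0.0
```

>>> {"op": "step_arm", "data": {
  "series": [0, 0, 0, 0, 1, 0, 0, 0, 0, 1, 0, 0, 0, 0, 1, 0, 0, 0, 0, 1]
}}

```text
clock: 5.0
eef_pos: [611.6, 150.6, 78.7]
eef_rot: [3.142, 0.0, 1.442]
wrist_force: [0.4, 0.0, -1.1]
finger_gap: 15.9
finger_force: 20.0
```

>>> {"op": "step_arm", "data": {
  "series": [0, 0, 20, 0, 1, 0, 0, 40, 0, 1, -5, -13, 40, 0, 1, -16.1, -42.6, 20, 0.0693, 1, -16.1, -42.6, 0, 0.0693, 1, -16.1, -42.6, 0, 0.0693, 1, -16.1, -42.6, 0, 0.0693, 1, -16.1, -42.6, 0, 0.0693, 1, -16.1, -42.6, 0, 0.0693, 1, -13.5, -35.2, 0, 0.0693, 1, 0, 0, -20, 0, 1, 0, 0, -40, 0, 1, 0, 0, -10, 0, 1, 0, 0, 0, 0, 1]
}}

```text
clock: 6.75
eef_pos: [496.8, -153.2, 129.7]
eef_rot: [3.141, 0.0, 1.927]
wrist_force: [1.3, -0.8, -1.5]
finger_gap: 16.1
finger_force: 20.0
```

```bash
python3 - <<'E'
from h import *
s=manip.read_state();print(s['eef_pos'],s['eef_rot'],s['clock'],s['finger_gap'])
ps=[]
p,P,i=cam('wrist');np.save('w3',P)
q,_,_=cam('side')
cv2.imwrite('pics/c3.png',np.vstack([p[:,:],np.hstack([cv2.resize(q[170:350,240:400],None,fx=2,fy=2)[:190],np.zeros((190,320,3),np.uint8)])]))
E
```

```text
[ 496.75102869 -153.17808396  129.6838816 ] [3.14135510e+00 2.24263972e-04 1.92692397e+00] 6.75 16.07184359401158
```

View pics/c3.png

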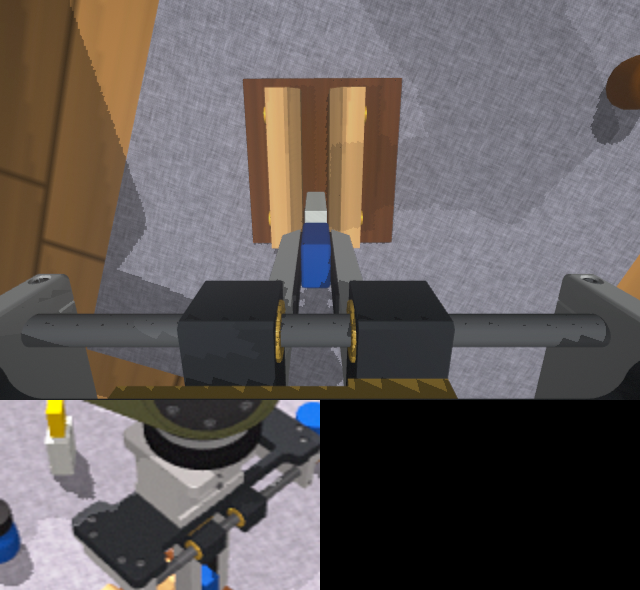

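The leaf is at column 316 and the gap's centre is about column 315, so they line up. I'll refit the gap from this closer image.

```bash
python3 - <<'E'
from m import *
P=np.load('w3.npy');run(P,(250,382,95,185),(245,400,70,185))
Q=P[185:290,295:340].reshape(-1,3);t=np.ascontiguousarray(Q[(Q[:,2]>120)&(Q[:,2]<150)][:,:2],np.float32);print(cv2.minAreaRect(t))
b=np.ascontiguousarray(Q[(Q[:,2]>96)&(Q[:,2]<106)][:,:2],np.float32);print(cv2.minAreaRect(b))
E
```

```text
[(110.61, 398.41), (110.78, 421.79), (111.1, 369.51), (110.19, 450.56)] 110.671234
y [-295.18331028 -220.46967073] ztop 40.3081125948583
ctr [474.71021333 -96.46132961] [474.65247407 -96.48311916] n [0.9356213  0.35300526] d [-0.35300526  0.9356213 ]
-29.25 [ 6.4 40.1 41.2];-27.75 [ 6.2 40.2 41.1];-26.25 [ 6.2 40.1 41.1];-24.75 [ 5.8 40.  41.1];-23.25 [ 5.6 40.5 41.4];-21.75 [ 6.6 41.5 42.5];-20.25 [ 6.6 41.4 42.5];-18.75 [ 5.8 39.  40.6];-17.25 [ 6.3 36.8 38.1];-15.75 [ 7.1 34.5 35.6];-14.25 [ 6.2 32.1 33.6];-12.75 [ 6.1 29.7 31.1];-11.25 [ 5.3  7.5 28.4];-9.75 [5.1 6.2 7.2];-8.25 [5.2 6.2 7.3];-6.75 [4.8 6.1 7.1];-5.25 [4.7 6.2 7. ];-3.75 [4.9 6.2 7.2];-2.25 [5.2 6.3 7.2];-0.75 [4.9 6.1 7.1];0.75 [4.9 6.2 7.2];2.25 [4.9 6.3 7.2];3.75 [5.  6.2 7.3];5.25 [5.  6.3 7.2];6.75 [5.2 6.2 7.1];8.25 [5.  6.2 7.1];9.75 [5.2 6.3 7.3];11.25 [ 5.3  6.5 24.6];12.75 [ 5.8 29.5 30.8];14.25 [ 6.  31.8 33.4];15.75 [ 7.1 34.4 35.8];17.25 [ 6.2 36.7 38.1];18.75 [ 6.3 38.9 40.4];20.25 [ 6.3 41.2 42.5];21.75 [ 6.6 41.4 42.4];23.25 [ 6.2 40.5 41.5];24.75 [ 5.6 40.1 41. ];26.25 [ 6.  40.1 41. ];27.75 [ 6.7 40.2 41.1];29.25 [ 5.8 40.2 41.1];((496.6018371582031, -151.2937774658203), (25.002071380615234, 26.064252853393555), 21.13759994506836)
((491.1999816894531, -139.24642944335938), (22.87639808654785, 13.096508979797363), 19.65963363647461)
```

>>> {"op": "step_arm", "data": {
  "series": [0, 0, -15, 0.003, 1, 0, 0, -15, 0, 1, 0, 0, -10, 0, 1, 0, 0, -4, 0, 1, 0, 0, 0, 0, 1]
}}

```text
clock: 7.48
eef_pos: [496.6, -153.2, 84.7]
eef_rot: [3.142, 0.0, 1.93]
wrist_force: [0.5, -1.1, -0.8]
finger_gap: 15.8
finger_force: 20.0
```

>>> {"op": "step_arm", "data": {
  "series": [0, 0, -0.7, 0, 1, 0, 0, 0, 0, 1]
}}

```text
clock: 7.72
eef_pos: [496.7, -153.2, 84.6]
eef_rot: [3.141, 0.0, 1.93]
wrist_force: [-1.4, 0.9, 6.5]
finger_gap: 15.8
finger_force: 20.0
```

>>> {"op": "step_arm", "data": {
  "series": [0, 0, 0.5, 0, 0.5, 0, 0, 0, 0, 0.3, 0, 0, 0, 0, 0.2, 0, 0, 0, 0, 0, 0, 0, 30, 0, 0, 0, 0, 45, 0, 0, 0, 0, 40, 0, 0, -4.7, 35.4, 0, -0.0923, 0, -4.7, 35.4, 0, -0.0923, 0, -4.7, 35.4, 0, -0.0923, 0, -4.7, 35.4, 0, -0.0923, 0, -4.7, 35.4, 0, -0.0923, 0, -4.7, 35.4, 0, -0.0923, 0, -4.7, 35.4, 0, -0.0923, 0, -4.7, 35.4, 0, -0.0923, 0, 0, 0, 0, 0, 0, 0, 0, 0, 0, 0]
}}

```text
clock: 9.85
eef_pos: [458.9, 129.7, 199.5]
eef_rot: [3.142, 0.0, 1.193]
wrist_force: [-0.4, -1.2, 0.4]
finger_gap: 94.2
finger_force: 0.0
```

```bash
python3 - <<'E'
from leaf import *
s=manip.read_state();print(s['eef_pos'],s['eef_rot'],s['clock'],s['finger_gap'])
p,P,i=cam('wrist');leaf(P,(458.5,131))
p,P,i=cam('top');leaf(P,(495,-153));cv2.imwrite('pics/t4.png',cv2.resize(p[150:290,300:460],None,fx=4,fy=4))
E
```

```text
[458.90735559 129.71329768 199.5138068 ] [3.14157315e+00 1.33423249e-04 1.19253964e+00] 9.85 94.21125672089617
82 499 ((457.9768371582031, 131.447021484375), (25.84556770324707, 15.626357078552246), 67.80679321289062)
45 395 ((457.94915771484375, 131.439453125), (39.95847702026367, 23.79609489440918), 67.81773376464844)
zmax 305.30975382070966
82 128 ((493.464111328125, -151.21128845214844), (15.835685729980469, 25.820592880249023), 20.321535110473633)
45 9 ((486.8368835449219, -135.1862030029297), (12.218395233154297, 5.526925563812256), 25.37714385986328)
zmax 92.5652422971647
```

View pics/t4.png

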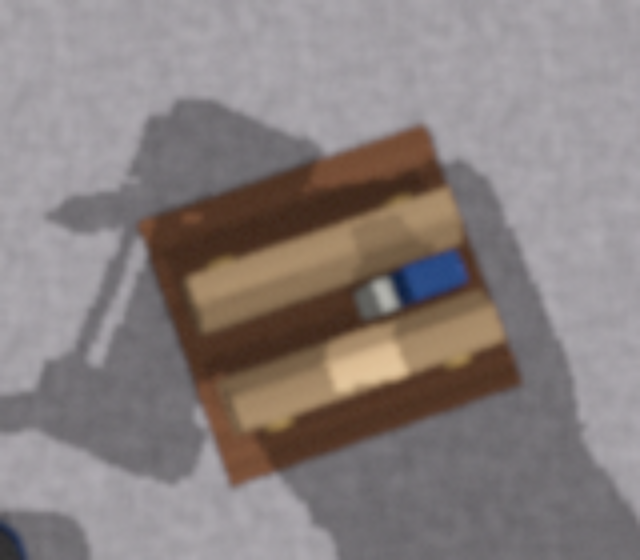

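The thin leaf stands upright, fully down in the right half of the gap (crop pixels 360–465, 250–315). Next is the thick leaf.

>>> {"op": "step_arm", "data": {
  "series": [-0.7, 0.2, -30, -0.008, 0, 0, 0, -45, 0, 0, 0, 0, -35, 0, 0.3, 0, 0, -10.8, 0, 0.5, 0, 0, 0, 0, 1, 0, 0, 0, 0, 1, 0, 0, 0, 0, 1, 0, 0, 0, 0, 1, 0, 0, 0, 0, 1, 0, 0, 0, 0, 1, 0, 0, 0, 0, 1, 0, 0, 0, 0, 1],
  "squeeze": 20
}}

```text
clock: 11.45
eef_pos: [458.2, 130.2, 78.8]
eef_rot: [3.142, -0.0, 1.183]
wrist_force: [-0.7, -0.7, 1.4]
finger_gap: 16.0
finger_force: 20.0
```

>>> {"op": "step_arm", "data": {
  "series": [0, 0, 20, 0, 1, 0, 0, 40, 0, 1, 0, -10, 40, 0, 1, 2.7, -35.5, 16, 0.1245, 1, 2.7, -35.5, 0, 0.1245, 1, 2.7, -35.5, 0, 0.1245, 1, 2.7, -35.5, 0, 0.1245, 1, 2.7, -35.5, 0, 0.1245, 1, 2.5, -36, 0, 0.1245, 1, 0, 0, -20, 0, 1, 0, 0, -35, 0, 1, 0, 0, -10, 0, 1, 0, 0, 0, 0, 1]
}}

```text
clock: 13.08
eef_pos: [474.2, -93.2, 129.8]
eef_rot: [-3.141, -0.0, 1.93]
wrist_force: [-0.1, -0.2, -0.8]
finger_gap: 16.1
finger_force: 20.0
```

```bash
python3 - <<'E'
from m import *
s=manip.read_state();print(s['eef_pos'],s['eef_rot'],s['clock'],s['finger_gap'],s['wrist_force'])
p,P,i=cam('wrist');cv2.imwrite('pics/w5.png',p);np.save('w5',P)
E
```

```text
[474.15742719 -93.18818139 129.82811556] [-3.14098523e+00 -4.20817877e-04  1.93042299e+00] 13.075 16.06516540825125 [-0.05233543 -0.1713167  -0.82682792]
```

View pics/w5.png

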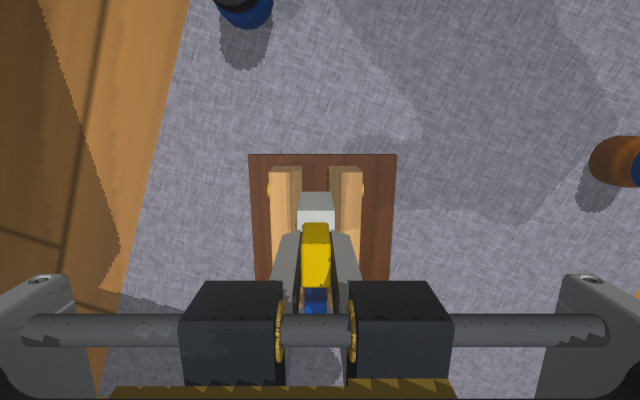

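The thick leaf (columns 298–334) is centred over the gap (centre about column 316), with the thin leaf behind it. I'll lower it gently.

>>> {"op": "step_arm", "data": {
  "series": [0, 0, -10, 0, 1, 0, 0, -8, 0, 1, 0, 0, -2, 0, 1, 0, 0, -1.5, 0, 1, 0, 0, -1, 0, 1]
}}

```text
clock: 13.75
eef_pos: [474.3, -93.3, 107.3]
eef_rot: [3.141, 0.0, 1.93]
wrist_force: [-0.7, -0.0, 0.5]
finger_gap: 16.3
finger_force: 20.0
```

>>> {"op": "step_arm", "data": {
  "series": [0, 0, -1, 0, 1, 0, 0, -1, 0, 1, 0, 0, 0, 0, 1]
}}

```text
clock: 14.12
eef_pos: [474.3, -93.5, 106.0]
eef_rot: [3.141, 0.001, 1.93]
wrist_force: [-4.7, -0.8, 9.4]
finger_gap: 16.0
finger_force: 20.0
```

>>> {"op": "step_arm", "data": {
  "series": [-0.5, -0.2, 0, 0, 1, 0, 0, 0, 0, 1]
}}

```text
clock: 14.38
eef_pos: [474.1, -93.6, 106.0]
eef_rot: [3.14, 0.001, 1.93]
wrist_force: [-2.3, 0.8, 7.2]
finger_gap: 15.9
finger_force: 20.0
```

>>> {"op": "step_arm", "data": {
  "series": [-0.5, -0.2, 0, 0, 1, 0, 0, 0, 0, 1]
}}

```text
clock: 14.62
eef_pos: [473.9, -93.7, 106.0]
eef_rot: [3.14, 0.001, 1.93]
wrist_force: [1.7, 2.5, 7.2]
finger_gap: 15.9
finger_force: 20.0
```

>>> {"op": "step_arm", "data": {
  "series": [0.3, 0.1, 3, 0, 1, 0, 0, 0, 0, 1, 0, 0, -2, 0, 1, 0, 0, -1.5, 0.0, 1, 0, 0, -1, 0, 1, 0, 0, 0, 0, 1]
}}

```text
clock: 15.38
eef_pos: [474.3, -94.0, 105.5]
eef_rot: [3.14, 0.002, 1.93]
wrist_force: [-5.2, 0.5, 22.6]
finger_gap: 16.0
finger_force: 20.0
```

```bash
python3 - <<'E'
from h import *
s=manip.read_state();print(s['eef_pos'],s['eef_rot'],s['wrist_force'],s['moment'])
p,P,i=cam('wrist');np.save('w6',P)
for Q,nm in((np.load('w5.npy'),'before'),(P,'now')):
    W=Q[160:330,295:340].reshape(-1,3);W=W[np.isfinite(W[:,0])]
    g=W[np.hypot(W[:,0]-474.2,W[:,1]+93.3)<12];e={'before':129.83,'now':s['eef_pos'][2]}[nm]
    h=g[:,2]-e;print(nm,len(g),'griptop-TCP',np.median(h[(h>2)&(h<14)]))
    dd=(W[:,:2]-[474.2,-93.3])@[-.352,.936];hb=W[:,2]-e
    k=(dd>13)&(dd<20)&(hb>-40)&(hb<-20);print('bladetop-TCP',k.sum(),np.median(hb[k]))
E
```

```text
[474.25779982 -93.95668422 105.5362461 ] [3.13969437e+00 1.82842960e-03 1.93042717e+00] [-5.215888    0.52875154 22.58266141] [ 0.1063986   1.28854449 -0.03967002]
before 1603 griptop-TCP 7.408388298449168
bladetop-TCP 464 -28.316826091263266
now 1745 griptop-TCP 7.569795103175821
bladetop-TCP 482 -28.17202652452218
```

>>> {"op": "step_arm", "data": {
  "series": [0, 0, 0.8, -0.015, 1, 0, 0, 0, 0, 1]
}}

```text
clock: 15.68
eef_pos: [474.2, -93.9, 105.6]
eef_rot: [3.14, 0.002, 1.916]
wrist_force: [-1.5, 0.4, 11.4]
finger_gap: 16.1
finger_force: 20.1
```

```bash
python3 -c "
from h import *
s=manip.read_state();print(s['eef_pos'],s['eef_rot'],s['wrist_force'],s['moment'])"
```

```text
[474.17239862 -93.87896979 105.62175909] [3.13988845e+00 1.64350125e-03 1.91557839e+00] [-1.47542683  0.36559923 11.36770747] [-0.12326374  0.27554445  0.3694408 ]
```

>>> {"op": "step_arm", "data": {
  "series": [0, 0, 0, 0.03, 1, 0, 0, 0, 0, 1]
}}

```text
clock: 15.92
eef_pos: [474.2, -93.9, 105.6]
eef_rot: [3.14, 0.001, 1.945]
wrist_force: [-1.1, -0.5, 11.9]
finger_gap: 15.7
finger_force: 20.1
```

```bash
python3 -c "
from h import *
s=manip.read_state();print(s['eef_pos'],s['eef_rot'],s['wrist_force'],s['moment'])"
```

```text
[474.15324771 -93.86650818 105.59214806] [3.13986232e+00 1.38769202e-03 1.94530008e+00] [-1.1447937  -0.54914281 11.87477676] [-0.04506029  0.29810245 -0.28943724]
```

>>> {"op": "step_arm", "data": {
  "series": [0, 0, 3, -0.015, 1, 0, 0, 0, 0, 1, -0.3, -0.1, -2.5, 0, 1, 0, 0, -2, 0, 1, 0.4, 0.15, -0.5, 0.01, 1, -0.8, -0.3, 0, -0.02, 1, 0.4, 0.15, -0.5, 0.01, 1, 0, 0, 0, 0, 1],
  "squeeze": 45
}}

```text
clock: 16.92
eef_pos: [474.2, -94.0, 105.0]
eef_rot: [3.139, 0.002, 1.931]
wrist_force: [-7.4, 3.7, 37.1]
finger_gap: 15.6
finger_force: 45.0
```

It stops hard about 21 mm above the floor: 37 N with dithering didn't move it, and the side forces and yaw moment are balanced. The thick leaf binds, so I'll lift it out and stand it back on the bench.

>>> {"op": "step_arm", "data": {
  "series": [0, 0, 5, 0, 1, 0, 0, 15, 0, 1, 0, 0, 35, 0, 1, 0, 0, 38, 0, 1, -2.6, 36, 0, -0.1245, 1, -2.6, 36, 0, -0.1245, 1, -2.6, 36, 0, -0.1245, 1, -2.6, 36, 0, -0.1245, 1, -2.6, 36, 0, -0.1245, 1, -2.6, 36, 0, -0.1245, 1, 0, 8, -30, 0, 1, 0, 0, -45, 0, 1, 0, 0, -20, 0, 1, 0, 0, 0, 0, 1],
  "squeeze": 25
}}

```text
clock: 18.68
eef_pos: [456.8, 130.1, 99.3]
eef_rot: [-3.139, 0.002, 1.183]
wrist_force: [0.8, 0.0, -1.0]
finger_gap: 16.2
finger_force: 25.0
```

```bash
python3 - <<'E'
from leaf import *
s=manip.read_state();print(s['eef_pos'],s['eef_rot'],s['wrist_force'],s['clock'])
e=s['eef_pos']
p,P,i=cam('wrist')
W=P[160:330,290:345].reshape(-1,3);W=W[np.isfinite(W[:,0])];t=e[:2]+1.5*np.array([.37,.93])
dd=(W[:,:2]-e[:2])@[np.cos(s['eef_rot'][2]),np.sin(s['eef_rot'][2])];h=W[:,2]-e[2]
k=(abs(dd)<12)&(h>2)&(h<14);print('grip',k.sum(),np.median(h[k]));k=(dd>13)&(dd<20)&(h>-40)&(h<-20);print('blade',k.sum(),np.median(h[k]))
p,P,i=cam('top');leaf(P,(494,-152));cv2.imwrite('pics/t7.png',p)
E
```

```text
[456.79437717 130.10778712  99.27615229] [-3.13915079e+00  1.83799966e-03  1.18346666e+00] [ 0.77939008  0.0158814  -0.95659401] 18.675
grip 1470 7.395518927775498
blade 489 -28.449580386788682
82 131 ((493.5940246582031, -151.06324768066406), (15.949252128601074, 26.153047561645508), 21.57164192199707)
45 13 ((486.7920837402344, -135.167236328125), (13.830072402954102, 6.506239414215088), 29.73998260498047)
zmax 92.60956296614955
```

>>> {"op": "step_arm", "data": {
  "series": [0, 0, -10, 0, 1, 0, 0, -8, 0, 1, 0, 0, -2.5, 0, 1, 0, 0, 0, 0, 1]
}}

```text
clock: 19.27
eef_pos: [457.5, 130.3, 79.5]
eef_rot: [-3.141, 0.0, 1.183]
wrist_force: [0.2, 0.3, -1.4]
finger_gap: 15.7
finger_force: 25.0
```

>>> {"op": "step_arm", "data": {
  "series": [0, 0, -0.6, 0, 1, 0, 0, -0.3, 0, 1, 0, 0, 0, 0, 1]
}}

```text
clock: 19.65
eef_pos: [457.7, 130.4, 78.9]
eef_rot: [3.141, -0.0, 1.183]
wrist_force: [-0.7, -0.2, 1.8]
finger_gap: 15.7
finger_force: 25.0
```

Contact with the bench. I'll release, rise and move clear.

>>> {"op": "step_arm", "data": {
  "series": [0, 0, 0, 0, 0.6, 0, 0, 0, 0, 0.4, 0, 0, 0, 0, 0.2, 0, 0, 0, 0, 0, 0, 0, 0, 0, 0, 0, 0, 30, 0, 0, 0, 0, 45, 0, 0, 0, 0, 50, 0, 0, -20, 40, 20, 0, 0, -20, 40, 0, 0, 0, -20, 40, 0, 0, 0, 0, 0, 0, 0, 0]
}}

```text
clock: 21.15
eef_pos: [396.5, 252.1, 223.7]
eef_rot: [-3.142, -0.0, 1.187]
wrist_force: [0.9, 0.2, -0.7]
finger_gap: 93.9
finger_force: 0.0
```

```bash
python3 - <<'E'
from leaf import *
p,P,i=cam('top');leaf(P,(494,-152));leaf(P,(456,131))
q,P,i=cam('side');leaf(P,(496,-153));leaf(P,(458,131))
cv2.imwrite('pics/f.png',np.vstack([cv2.resize(p[90:310,200:480],(560,290)),cv2.resize(q[130:350,200:480],(560,290))]))
E
```

```text
82 126 ((493.4916687011719, -151.06333923339844), (15.975775718688965, 26.20428466796875), 20.385774612426758)
45 16 ((487.5761413574219, -135.85531616210938), (13.685006141662598, 6.731714248657227), 19.488143920898438)
zmax 92.43498989344417
82 134 ((455.4848327636719, 132.03317260742188), (25.359010696411133, 15.80675220489502), 67.2398910522461)
45 137 ((455.4853210449219, 132.34909057617188), (39.943992614746094, 23.807607650756836), 68.49080657958984)
zmax 86.82435917331595
82 69 ((495.98248291015625, -153.04092407226562), (17.10755157470703, 26.396514892578125), 23.13163948059082)
45 50 ((491.1394348144531, -156.27325439453125), (10.876652717590332, 40.8339958190918), 37.14683151245117)
zmax 94.61282277533209
82 85 ((457.8584899902344, 129.94091796875), (28.517377853393555, 15.5535306930542), 64.13035583496094)
45 87 ((458.4383239746094, 130.7919464111328), (43.88002014160156, 23.63749122619629), 67.35108947753906)
zmax 88.29451164349841
```

View pics/f.png

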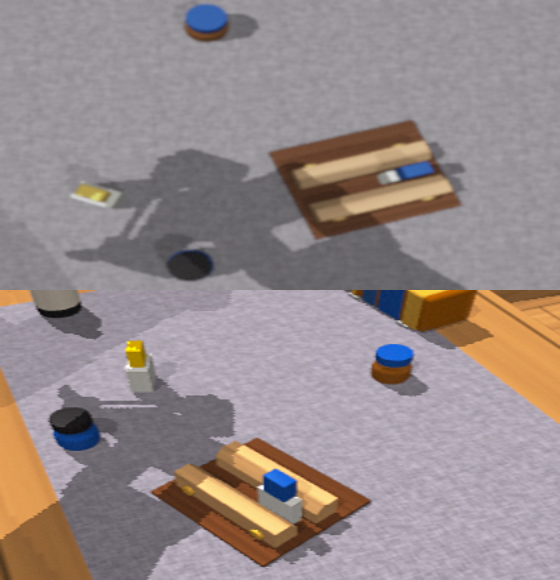

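The final picture shows the thin leaf upright and down in the gap (top view, about (405,173)). The thick leaf stands upright on the bench (about (93,193)), well clear of the rest, and the arm is clear of both.

```bash
python3 -c "
from cell import manip
print(manip.sign_off())"
```

```text
the job is handed in; nothing more can be done
None
```

The thin leaf is fully down in one half of the gap; the thick leaf bound in the mouth (still stopped about 21 mm above the floor at 37 N), so I lifted it out and stood it upright on the bench clear of the rest, and the job is handed in.

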